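# Level the brace board and lay out the guitar braces

### The job

The square plywood gluing board on the levelling stand is tilted: turn the two black T-knobs of the stand, letting go and taking hold again where a turn is too long for one grasp, until the board sits level both ways. Then lay the two loose brace bars flat inside the outlines marked on the level board, the long bar in the long outline and the short bar in the short one, so that they make a neat row with the brace already fixed in the middle. Set the bars down rather than dropping them, leave the board level, and leave the other things on the bench where they are.

Things in the scene. Friction and masses are not known exactly. Their poses are not given: they have to be found in the camera images.
- stand: fixed levelling stand, dark base plate 290 x 290 x 15 mm. Origin on the bench under the board's central pivot (50 mm up); x away from the robot at yaw 0, y to the left. The plate reaches 180 mm towards -x and -y, 110 mm towards +x and +y. The near knob tilts the board about the stand's y axis only, the side knob about its x axis only.
- board_top (a point): centre of the upper face of the plywood board (200 x 200 mm, 14 mm thick); 70 mm above the bench when level; z is the board's normal, x and y follow its edges. A fixed brace 18 mm wide (x), 160 mm long (y), 12 mm high lies across this point, glued to the board.
- place_long (a point): centre of the long marked outline on the board's upper face, 60 mm towards -x (the near side) of the board centre; thin dark lines around a space of 30 x 169 mm, long side along y, for the long bar.
- place_short (a point): centre of the short marked outline on the board's upper face, 60 mm towards +x (the far side) of the board centre; thin dark lines around a space of 30 x 119 mm, long side along y, for the short bar.
- knob_near_grip (a point): grip point of the near T-knob, on its vertical axis 150 mm from the pivot to the stand's -x, 110 mm up. Black grip bar 62 mm long (point x), 18 thick (y), from 92 to 122 mm above the bench, on a 56 mm metal disc; turns with the knob, stays put when let go, never rises. Clockwise from above raises the board's near (-x) side: 0.03 rad of tilt per rad of knob; anticlockwise lowers it.
- knob_side_grip (a point): grip point of the side T-knob, same shape and heights, 150 mm from the pivot to the stand's -y (right). Clockwise from above raises the board's right (-y) side, anticlockwise lowers it: 0.03 rad of tilt per rad of knob. It stands on a cradle that leans with the near side (up to 3 degrees). It needs 2.1 to 3.1 rad at the start.
- bar_long: loose light wood brace bar, 24 mm wide (x), 160 mm long (y), 18 mm high (z), lying on the bench; origin at the centre of its underside.
- bar_short: loose light wood brace bar, 24 mm wide (x), 110 mm long (y), 18 mm high (z), lying on the bench; origin at the centre of its underside.
- block: bystander: dark wooden block, 45 mm cube; origin under it
- glue: bystander: white glue bottle, 56 mm thick, 150 mm tall; origin under it
- chisel: bystander: screwdriver-like hand tool with wooden handle, 200 mm, lying; origin under it
- brush: bystander: brush, 170 mm, lying; origin under it
- bowl: bystander: white ceramic bowl, 100 mm wide, 45 mm high; origin under it
- plane: bystander: small hand plane, 160 x 50 mm, 65 mm high; origin under it
- tape: bystander: black tape dispenser, 130 x 50 mm, 81 mm high; origin under it
Mind the look-alikes: they are no part of the job. What is shaped like the bar_short but blue or red is not meant.

How it is judged:
By the outcome, as a careful person would: the job done as asked, in the order asked, and still so for the second after the job is handed in, with the robot touching nothing.
It also fails if it takes over 72 s, if anything falls off the work surface, if the arm or the gripper's body presses on something with over 40 N, if the wrist force passes 120 N, or if a joint passes its speed limit or range.

### The arm

A 6-joint arm with a two-finger parallel gripper is mounted at the origin on the work surface. World frame = base frame: x ahead of the robot, y to its left, z up, the work surface at z = 0. Lengths are in m, angles in degrees, forces in N, time in s.
With the tool pointing down it reaches from about 0.4 to 0.825 m from the base axis. Payload 7 kg.
Tool frame: the origin (TCP) lies on the centre line of the jaws, within the pads' length; the fingertips stand 14 mm ahead of it and the grasp point (between the pads) lies 5 mm behind it; z points along the fingers, x is the direction in which the jaws open and shut, and the axes are right-handed (so a half turn about z gives the same grasp; the last joint's range is limited). The gripper opens to 88 mm and grips with 3 to 60 N. Pads are 19 mm wide; open, the fingers measure 130 mm over their backs; the gripper's body (78 mm by 193 mm) begins 47 mm behind the grasp point.
Start: joints at [83.543, 20.546, 0.682, 0, -70.136, -16.507], TCP at [0.263, 0.621, 0.241] pointing down, gripper open.
Joint ranges: [-176.03, 176.03], [-82.01, 121.73], [-58.28, 71.71], [-173.87, 95.51], [-174.79, -0.11], [-173.66, 173.66]. Speed limits (degrees/s): [136.94, 136.94, 172.46, 180, 180, 180].

### API

Orientations are given as [roll, pitch, yaw] about the fixed x, y, z axes, in that order (R = Rz(yaw) Ry(pitch) Rx(roll)).
In Python, from plant import * gives the robot as it stands.
- The arm moves only by the shell command python3 -m handwheel 'ROWS' [OPENING]. ROWS is JSON, a list of rows, each a list of 2 entries, a list of its own where there are three numbers: the shift along the tool's x, y, z each as a share of 0.2 m, from -1 to 1, then the turn, a rotation vector about the tool's x, y, z each as a share of 360 degrees, from -1 to 1. In form: [[[tx, ty, tz], [ax, ay, az]], ...]. A call has 1 to 5 rows; each row is the pose to reach, as a shift and turn from the pose commanded when the call began, along the tool's axes at that moment, turning the shorter way round; what a row does not reach only later rows make up. A row lasts 1/12 s, in which the tool goes at most 41.7 mm and 7.16 degrees, less where a joint would pass 70% of its speed; a pose out of reach is approached as far as the arm can. A call with a number of a shift or a turn outside -1 to 1 is refused whole. A call with a gripper value outside its range is refused whole. OPENING is the closure, from -1 (fully open) to 1 (shut), set as the call begins (- or left out, the last holds). The fingers move at their own pace and stop on an object; the grip force is fixed at half the most. Time passes only in rows, so rows that repeat a pose let the fingers close. It gives the time, the measured TCP pose, the force and the opening at its end, in the units of the state.
- get_obs(): the state, without advancing time (a new reading comes with each control period).
- snapshot(name): name is "side" or "top" or "wrist"; returns a dict with "color" (420x560x3 uint8, red, green, blue), "z_map" (420x560 float32, m along the optical axis (not along the pixel's ray), 0 where there is no reading), "intrinsics" (3x3 intrinsics, pixels), "rvec" (rotation vector, rad) and "tvec" (3), from world to camera coordinates, as OpenCV has them. Camera axes: x right, y down, z forward; pixel columns grow to the right and rows downward; lengths in m; the calibration is good to about 2 mm. A picture is of the moment at which its call begins.
- close_job(): hands the job in, once; it reports no verdict.
The state is a dict: "clock": time; "joint_pos": joint angles; "qvel": joint speeds; "tau": joint torques, N m; "tool_pos": TCP position; "orientation": TCP orientation; "force": force on the tool from outside, world axes, zero at the start; "moment": the same for the moment, N m; "opening": finger opening in m.
Only numpy, scipy, OpenCV 4.12 (cv2) and the standard library are available. Lean on these libraries where they do the work, as an engineer would, in place of code of your own. Each camera call takes 0.05 s, during which the arm holds its last target. There are 200 camera calls.

## Working session

There is one attempt and no reset: what is moved stays moved. The work goes in short steps, Python scripts to look and compute and a shell command to move; the robot and the scene stay as the last step left them, time stands still between calls to the robot, and variables do not carry over. Pictures are saved under pics/ and viewed, about 8 in all and at most 12, crops included, and the job is handed in when it is done.

```bash
ls; mkdir -p pics; python3 - <<'E'
from plant import *
import cv2,numpy as np
for n in ("top","side"):
    s=snapshot(n); cv2.imwrite(f"pics/{n}0.png",s["color"][:,:,::-1]); np.savez(f"{n}0.npz",**s)
    R=cv2.Rodrigues(s["rvec"])[0]; print(n,s["intrinsics"],-R.T@np.ravel(s["tvec"]),R)
print(get_obs())
E
```

```text
pics
top [[518.26621764   0.         279.00997527]
 [  0.         518.26621764 207.56781819]
 [  0.           0.           1.        ]] [0.4098999  0.07995487 1.53615956] [[ 0.01473373 -0.99987811 -0.00516584]
 [-0.99822603 -0.01441093 -0.05776773]
 [ 0.05768624  0.00600781 -0.99831669]]
side [[444.35118358   0.         287.75498871]
 [  0.         444.35118358 206.83569384]
 [  0.           0.           1.        ]] [ 0.14182143 -0.94362707  1.03949615] [[ 0.95270734 -0.30364541  0.01217332]
 [-0.19084945 -0.62901499 -0.75360244]
 [ 0.23648512  0.7156393  -0.65721775]]
{'clock': 0.1, 'joint_pos': array([ 8.35413373e+01,  2.05872398e+01,  6.40919102e-01, -1.59500910e-02,
       -7.01352891e+01, -1.65067182e+01]), 'qvel': array([ 0.10407788, -0.01873065,  0.06433635,  0.10107977, -0.09091982,
        0.00034313]), 'tau': array([-1.60290103e-03, -5.84162915e+01,  2.93750471e+01,  7.01534495e+00,
        1.01625189e-02, -6.09854874e-05]), 'tool_pos': array([0.26324366, 0.62112644, 0.23973741]), 'orientation': array([-1.79991188e+02, -8.25071080e-02, -1.12970818e+02]), 'force': array([ 0.21167032, -0.37295408,  0.00596586]), 'moment': array([ 0.02776653,  0.05425634, -0.0550589 ]), 'opening': 0.08776770539332168}
```

View pics/top0.png

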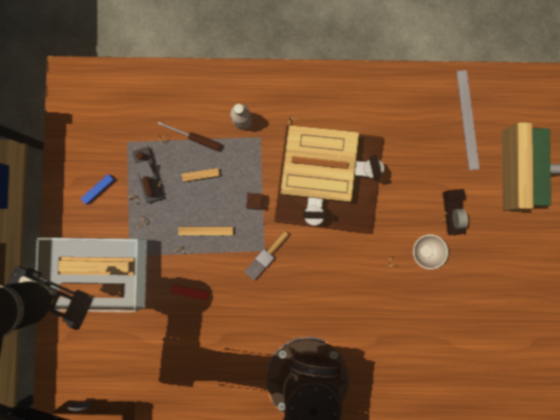

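View pics/side0.png

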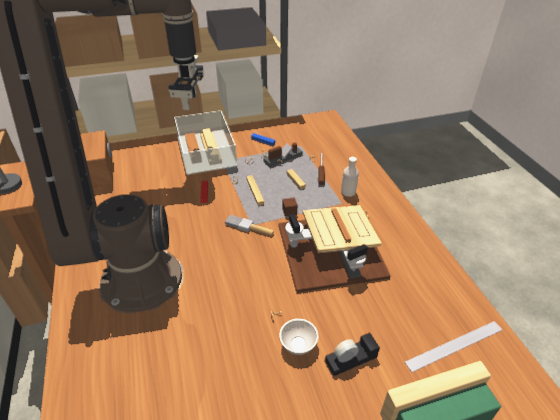

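Candidates: the light bars on the grey mat at top px (205,231) (~55 px) and (200,175) (~37 px) match 160/110 mm. The one in the tray (95,266), the blue (98,189) and the red (190,293) are look-alikes. Stand is at about (320,165), near knob (315,212), side knob (370,169). Now I'll measure these.

```bash
cat > h.py <<'E'
from plant import *
import cv2,numpy as np
from scipy.spatial.transform import Rotation as Ro
def cloud(s):
    K=s["intrinsics"];R=cv2.Rodrigues(s["rvec"])[0];t=np.ravel(s["tvec"]);z=s["z_map"]
    v,u=np.mgrid[:z.shape[0],:z.shape[1]]
    P=np.stack([(u-K[0,2])/K[0,0]*z,(v-K[1,2])/K[1,1]*z,z],-1)
    return (P-t)@R
def take(n,f=None):
    s=snapshot(n)
    if f: cv2.imwrite(f"pics/{f}.png",s["color"][:,:,::-1])
    return s
def rect(p):
    (c,(w,h),a)=cv2.minAreaRect(np.float32(p[:,:2])*1000)
    if w<h: w,h,a=h,w,a+90
    return np.round(np.array(c)/1000,4),round(w),round(h),round(a%180,1)
def plane(p):
    for _ in range(4):
        A=np.c_[p[:,:2],np.ones(len(p))];k=np.linalg.lstsq(A,p[:,2],rcond=None)[0]
        r=p[:,2]-A@k; p=p[abs(r)<max(2*np.median(abs(r)),.0008)]
    return k,np.std(r),len(p)
def go(pos,yaw=None,rpy=None):
    """shift/turn shares to a tool-down pose (yaw = tool orientation yaw)"""
    o=get_obs();R=Ro.from_euler('xyz',o["orientation"],degrees=True)
    T=Ro.from_euler('xyz',[180,0,o["orientation"][2] if yaw is None else yaw],degrees=True)
    d=R.inv().apply(np.array(pos)-o["tool_pos"])/.2
    a=(R.inv()*T).as_rotvec(degrees=True)/360
    print("shift",np.round(d,4),"turn",np.round(a,4),"rows",np.linalg.norm(d)*.2/.0417,np.linalg.norm(a)*360/7.16)
E
python3 - <<'E'
from h import *
s=dict(np.load("top0.npz"));P=cloud(s)
hsv=cv2.cvtColor(s["color"],cv2.COLOR_RGB2HSV)
print("bench z",np.median(P[300:350,430:530,2]), "mat z",np.median(P[205:220,150:230,2]))
for n,(u,v) in dict(short=(200,175),long=(205,231),tray=(95,266),board=(300,184),knn=(315,214),kns=(375,168)).items():
    print(n,hsv[v,u],P[v,u].round(3))
m=cv2.inRange(hsv,(14,80,120),(30,255,255))
k,l,st,c=cv2.connectedComponentsWithStats(m)
for i in range(1,k):
    if st[i,4]<100: continue
    p=P[l==i];print(st[i],rect(p),"z",np.percentile(p[:,2],[5,50,95]).round(4))
    if st[i,4]>1500 and abs(np.median(p[:,2])-.07)<.03: print(plane(p))
# knob bars: dark points 0.1-0.13 high near stand
q=(P[...,2]>.1)&(P[...,2]<.135)&(P[...,0]>.35)&(P[...,0]<.7)&(P[...,1]<.15)&(P[...,1]>-.25)
k,l,st,c=cv2.connectedComponentsWithStats(q.astype(np.uint8))
for i in range(1,k):
    if st[i,4]>15: p=P[l==i];print("hi",st[i],rect(p),p.mean(0).round(4))
E
```

```text
bench z 0.000583835633575363 mat z 0.0015130245832497007
short [ 17 144 198] [0.59  0.323 0.019]
long [ 18 144 206] [0.426 0.305 0.018]
tray [ 18 131 209] [0.321 0.612 0.051]
board [ 20 128 220] [0.562 0.03  0.078]
knn [ 13 101  53] [ 0.475 -0.01   0.123]
kns [ 14 122  50] [ 0.603 -0.172  0.127]
[111  56 135   4 182] (array([0.9608, 0.3136]), 1116, 431, 44.1) z [-0.7602 -0.7426  0.0039]
[405  60  77   3 106] (array([ 1.1333, -0.541 ]), 498, 226, 131.5) z [-0.7578 -0.7446  0.0024]
[ 280  117   80   85 4874] (array([ 0.577 , -0.0108]), 360, 219, 170.2) z [0.0564 0.0705 0.0822]
(array([-0.06716262, -0.07919538,  0.11033535]), np.float64(0.0019497416713306472), 2709)
[ 501  121   33   88 1546] (array([ 0.4932, -0.3378]), 820, 230, 117.0) z [0.0041 0.1094 0.115 ]
[181 168  38  14 339] (array([0.5326, 0.2145]), 354, 85, 61.1) z [0.0024 0.0182 0.0242]
[178 226  55  10 546] (array([0.4267, 0.2337]), 308, 31, 89.4) z [-0.      0.0178  0.0239]
[267 231  21  23 166] (array([0.3974, 0.0926]), 81, 18, 139.3) z [-0.0007  0.018   0.0248]
[  58  257   77   18 1199] (array([0.3424, 0.4074]), 665, 68, 95.8) z [0.0208 0.0426 0.0512]
hi [370 155  12  24 181] (array([ 0.6098, -0.1758]), 62, 20, 12.6) [ 0.6089 -0.1742  0.1198]
hi [304 211  23   8 152] (array([ 0.475 , -0.0103]), 61, 18, 88.8) [ 0.4747 -0.0093  0.1227]
```

```bash
cat >> h.py <<'E'
P0=np.array([.6245,-.025]);YAW=np.radians(-5.9)
def board(s,P0=P0,YAW=YAW):
    P=cloud(s);hsv=cv2.cvtColor(s["color"],cv2.COLOR_RGB2HSV)
    d=P[...,:2]-P0;c,n=np.cos(YAW),np.sin(YAW)
    x=d[...,0]*c+d[...,1]*n;y=-d[...,0]*n+d[...,1]*c
    m=(abs(y)<.092)&(((abs(x)>.018)&(abs(x)<.04))|((abs(x)>.08)&(abs(x)<.093))|((abs(x)<.093)&(abs(y)>.086)))&(P[...,2]>.04)&(P[...,2]<.1)&(hsv[...,2]>110)
    q=np.c_[x[m],y[m],P[...,2][m]]
    k,sd,N=plane(q);R=np.hypot(x,y)
    b=(abs(P[...,2])<.012)&(R<.45)&(R>.2)&cv2.inRange(hsv,(3,120,60),(16,255,255)).astype(bool)
    kb=plane(np.c_[x[b],y[b],P[...,2][b]])[0] if b.sum()>300 else None
    return k.round(4),round(sd,5),N,None if kb is None else kb.round(4)
E
python3 - <<'E'
from h import *
s=dict(np.load("top0.npz"));P=cloud(s);print("top",board(s))
s2=dict(np.load("side0.npz"));print("side",board(s2))
hsv=cv2.cvtColor(s["color"],cv2.COLOR_RGB2HSV)
m=cv2.inRange(hsv,(14,80,120),(30,255,255)).astype(bool)&(P[...,2]>.011)&(P[...,2]<.024)
for n,(u,v) in dict(short=(200,175),long=(205,231)).items():
    k=np.zeros_like(m);k[v-14:v+14,u-35:u+35]=1
    p=P[m&k];print(n,rect(p),((p[:,:2].max(0)+p[:,:2].min(0))/2).round(4),p[:,:3].mean(0).round(4))
go([.475,-.0095,.2],-178.8-90+180)
c=cv2.resize(s["color"][150:250,160:280],None,fx=5,fy=5,interpolation=2);cv2.imwrite("pics/crop.png",c[:,:,::-1])
E
```

```text
top (array([-0.0455, -0.0822,  0.0706]), np.float64(0.00178), 1109, array([-0.0003,  0.0006,  0.0007]))
side (array([-0.0463, -0.0831,  0.0707]), np.float64(0.00075), 489, array([-0.0017,  0.0008,  0.0006]))
short (array([0.5922, 0.3228]), 109, 25, 99.3) [0.5922 0.3236] [0.5926 0.3218 0.0182]
long (array([0.4273, 0.3035]), 157, 21, 90.8) [0.4272 0.3036] [0.4273 0.3038 0.0186]
shift [ 2.4896 -2.2053  0.2026] turn [ 0.     -0.0002 -0.0671] rows 15.981185266309907 3.3758312556571655
```

View pics/crop.png

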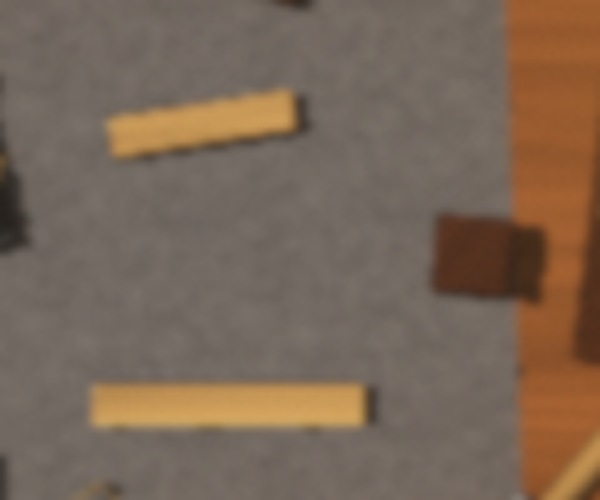

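The crop confirms the two plain wood bars, long at crop (228,405) and short at (205,123). The two cameras agree on the tilts: near side high by 0.046 rad, so about 88° anticlockwise; right side high by 0.0825 rad, so about 158° anticlockwise.

```bash
for i in 1 2 3 4; do python3 -m handwheel '[[[0.62,-0.55,0.05],[0,0,0]],[[0.62,-0.55,0.05],[0,0,0]],[[0.62,-0.55,0.05],[0,0,0]],[[0.62,-0.55,0.05],[0,0,0]]]' -1 |tail -3; done
for i in 1 2; do python3 -m handwheel '[[[0,0,0],[0,0,0.0947]],[[0,0,0],[0,0,0.0947]],[[0,0,0],[0,0,0.0947]],[[0,0,0],[0,0,0.0947]],[[0,0,0],[0,0,0.0947]]]' |tail -3;done
python3 - <<'E'
from h import *
o=get_obs();print(o["joint_pos"],o["tool_pos"],o["orientation"])
go([.475,-.0095,.109],178.8)
E
```

```text
orientation: [-180.0, -0.1, -112.9]
force: [-0.5, 0.1, 0.5]
opening: 0.0877
orientation: [180.0, -0.0, -112.9]
force: [0.9, 0.5, -0.3]
opening: 0.0875
orientation: [-180.0, 0.0, -112.9]
force: [1.0, 0.5, -0.5]
opening: 0.0876
orientation: [-180.0, 0.0, -113.0]
force: [1.5, 0.9, -0.0]
opening: 0.0874
orientation: [180.0, -0.0, -147.5]
force: [0.4, -0.6, 0.6]
opening: 0.0876
orientation: [-180.0, -0.0, 178.5]
force: [0.3, 0.0, 0.8]
opening: 0.0875
[ 2.29835563e+01  3.32617523e+00 -2.71339079e+01 -1.17014408e-02
 -5.95703707e+01 -2.45101549e+01] [ 0.47469659 -0.00693292  0.20029541] [-1.79996543e+02 -3.18944046e-02  1.78467471e+02]
shift [-0.0021 -0.0128  0.4565] turn [-0.     -0.0001 -0.0009] rows 2.1902157283814305 0.04665807087729382
```

```bash
python3 -m handwheel '[[[-0.002,-0.0128,0.25],[0,0,0]],[[-0.002,-0.0128,0.4],[0,0,0]],[[-0.002,-0.0128,0.456],[0,0,0]],[[-0.002,-0.0128,0.456],[0,0,0]]]' -1
for i in 1 2; do python3 -m handwheel '[[[0,0,0],[0,0,0]],[[0,0,0],[0,0,0]],[[0,0,0],[0,0,0]],[[0,0,0],[0,0,0]]]' 1; done
```

```text
clock: 2.6
tool_pos: [0.4727, -0.0103, 0.1061]
orientation: [-179.9, -0.4, 178.8]
force: [-0.0, 0.2, 0.2]
opening: 0.0879
clock: 2.93
tool_pos: [0.4762, -0.0091, 0.1107]
orientation: [179.9, 0.1, 178.9]
force: [-0.8, 0.5, 0.7]
opening: 0.0664
clock: 3.27
tool_pos: [0.4754, -0.0094, 0.1096]
orientation: [180.0, 0.0, 178.9]
force: [0.3, -0.6, -0.7]
opening: 0.0402
```

```bash
for i in 1 2; do python3 -m handwheel '[[[0,0,0],[0,0,0]],[[0,0,0],[0,0,0]],[[0,0,0],[0,0,0]],[[0,0,0],[0,0,0]]]' 1; done
for i in 1 2 3; do python3 -m handwheel '[[[0,0,0],[0,0,-0.0815]],[[0,0,0],[0,0,-0.0815]],[[0,0,0],[0,0,-0.0815]],[[0,0,0],[0,0,-0.0815]],[[0,0,0],[0,0,-0.0815]]]' 1; done
python3 - <<'E'
from h import *
print(get_obs());print(board(take("side")),board(take("top")))
E
```

```text
clock: 3.6
tool_pos: [0.4743, -0.0095, 0.1092]
orientation: [-180.0, -0.1, 178.8]
force: [-4.2, 1.3, 4.0]
opening: 0.0179
clock: 3.93
tool_pos: [0.4743, -0.0096, 0.1092]
orientation: [-180.0, -0.1, 178.8]
force: [-4.9, 1.4, 4.3]
opening: 0.0181
clock: 4.35
tool_pos: [0.4748, -0.0094, 0.1092]
orientation: [180.0, -0.0, -151.5]
force: [-2.9, 2.1, 1.7]
opening: 0.0178
clock: 4.77
tool_pos: [0.4752, -0.0091, 0.1092]
orientation: [180.0, 0.0, -122.3]
force: [-1.7, 3.4, 0.3]
opening: 0.0179
clock: 5.18
tool_pos: [0.4754, -0.0086, 0.1092]
orientation: [-180.0, 0.1, -93.1]
force: [-2.6, 7.0, 0.9]
opening: 0.0179
{'clock': 5.1833, 'joint_pos': array([ 22.69998325,   9.42962706, -34.01475979,  -0.08220817,
       -46.50884887,  64.26839054]), 'qvel': array([-3.42022781e-03,  4.09290814e-02, -1.26566189e-03,  3.38163090e-02,
       -3.42254383e-02, -1.49485098e+00]), 'tau': array([-3.30977283e+00, -3.61209404e+01,  2.24754310e+01,  7.17921138e+00,
       -5.98601298e-03,  1.69918343e+00]), 'tool_pos': array([ 0.47541902, -0.00862178,  0.10923582]), 'orientation': array([-1.79983813e+02,  7.40581406e-02, -9.30881706e+01]), 'force': array([-2.59811931,  6.99772701,  0.86964022]), 'moment': array([2.47541778, 0.87598623, 0.07195665]), 'opening': 0.017871073363461575}
(array([ 0.0002, -0.0853,  0.071 ]), np.float64(0.0009), 483, array([-0.0017,  0.0008,  0.0006])) (array([ 0.0009, -0.0798,  0.0705]), np.float64(0.00166), 970, array([-0.0003,  0.0003,  0.0007]))
```

```bash
for i in 1 2; do python3 -m handwheel '[[[0,0,0],[0,0,0]],[[0,0,0],[0,0,0]],[[0,0,0],[0,0,0]],[[0,0,0],[0,0,0]]]' -1; done |tail -1
python3 -m handwheel '[[[0,0,-0.15],[0,0,0]],[[0,0,-0.35],[0,0,0]],[[0,0,-0.45],[0,0,0]],[[0,0,-0.45],[0,0,0]]]' -1
for i in 1 2 3 4 5; do python3 -m handwheel '[[[0,0,0],[0,0,0.0913]],[[0,0,0],[0,0,0.0913]],[[0,0,0],[0,0,0.0913]],[[0,0,0],[0,0,0.0913]],[[0,0,0],[0,0,0.0913]]]' -1 | grep or; done
python3 - <<'E'
from h import *
for n in ("top","side"):
    s=take(n,n+"1");P=cloud(s);print(board(s))
    q=(P[...,2]>.1)&(P[...,2]<.135)&(P[...,0]>.55)&(P[...,0]<.7)&(P[...,1]<-.12)&(P[...,1]>-.25)
    k,l,st,c=cv2.connectedComponentsWithStats(q.astype(np.uint8))
    for i in range(1,k):
        if st[i,4]>15: p=P[l==i];print("hi",st[i],rect(p),p.mean(0).round(4))
print(get_obs()["joint_pos"]);go([.6095,-.1745,.2],102.6)
E
```

```text
opening: 0.0656
clock: 6.28
tool_pos: [0.478, -0.0089, 0.2044]
orientation: [-179.5, 0.1, -93.1]
force: [0.6, 0.1, 0.3]
opening: 0.0869
orientation: [180.0, -0.0, -126.4]
force: [0.0, 0.6, -0.0]
orientation: [180.0, -0.0, -159.3]
force: [-0.2, 1.2, -0.9]
orientation: [-180.0, -0.0, 167.9]
force: [-0.1, -0.4, 0.2]
orientation: [-180.0, -0.0, 135.0]
force: [-0.2, 0.0, -0.3]
orientation: [-180.0, -0.0, 102.1]
force: [0.5, -0.0, -0.5]
(array([ 0.    , -0.0857,  0.0707]), np.float64(0.00134), 703, array([-0.0002,  0.0004,  0.0007]))
hi [370 156  12  24 176] (array([ 0.6067, -0.175 ]), 61, 19, 12.7) [ 0.6059 -0.1738  0.1202]
(array([ 0.0019, -0.0832,  0.0708]), np.float64(0.00103), 556, array([-0.0016,  0.0006,  0.0005]))
hi [346 243  21  17 196] (array([ 0.6034, -0.1726]), 64, 21, 12.9) [ 0.6013 -0.1764  0.1163]
[ 2.26517868e+01  3.43789316e+00 -2.71923242e+01 -8.33012965e-03
 -5.93963606e+01 -1.00196125e+02]
shift [-0.9504  0.4782 -0.005 ] turn [-0.0001 -0.     -0.0004] rows 5.103040543923721 0.021104587829270258
```

```bash
for i in 1 2; do python3 -m handwheel '[[[-0.4735,0.2305,0],[0,0,0]],[[-0.4735,0.2305,0],[0,0,0]],[[-0.4735,0.2305,0],[0,0,0]],[[-0.4735,0.2305,0],[0,0,0]]]' -1 >/dev/null; done
python3 - <<'E'
from h import *
go([.606,-.1745,.110],102.8)
print(get_obs()["joint_pos"],get_obs()["tool_pos"])
E
```

```text
shift [ 0.0158 -0.0072  0.4399] turn [-0.0002  0.0001 -0.0007] rows 2.111693518697167 0.03523756835109292
[ 1.40577006e+00  1.83709951e+01 -8.26676890e+00  4.81231621e-02
 -6.34278318e+01 -7.88671163e+01] [ 0.60818438 -0.17720623  0.19798892]
```

```bash
python3 -m handwheel '[[[0,0,0.2],[0,0,0]],[[0,0,0.38],[0,0,0]],[[0,0,0.45],[0,0,0]],[[0,0,0.45],[0,0,0]]]' -1
for i in 1 2 3; do python3 -m handwheel '[[[0,0,0],[0,0,0]],[[0,0,0],[0,0,0]],[[0,0,0],[0,0,0]],[[0,0,0],[0,0,0]],[[0,0,0],[0,0,0]]]' 1; done
for i in 1 2 3 4 5; do python3 -m handwheel '[[[0,0,0],[0,0,-0.0883]],[[0,0,0],[0,0,-0.0883]],[[0,0,0],[0,0,-0.0883]],[[0,0,0],[0,0,-0.0883]],[[0,0,0],[0,0,-0.0883]]]' 1|grep -v cl; done
python3 - <<'E'
from h import *
print(board(take("side")),board(take("top")))
E
```

```text
clock: 9.47
tool_pos: [0.6032, -0.1737, 0.1048]
orientation: [-179.6, -0.1, 102.6]
force: [-0.6, -0.5, -0.4]
opening: 0.088
clock: 9.88
tool_pos: [0.6071, -0.1742, 0.1108]
orientation: [179.9, 0.0, 102.6]
force: [-0.7, 0.1, -0.5]
opening: 0.0599
clock: 10.3
tool_pos: [0.6064, -0.1744, 0.1093]
orientation: [-180.0, -0.0, 102.5]
force: [-0.4, 0.0, -0.2]
opening: 0.0268
clock: 10.72
tool_pos: [0.6064, -0.1742, 0.1093]
orientation: [-180.0, -0.0, 102.5]
force: [-1.0, 1.2, 0.2]
opening: 0.0178
tool_pos: [0.6064, -0.1743, 0.1093]
orientation: [180.0, 0.0, 134.7]
force: [-0.2, 0.9, 0.7]
opening: 0.0178
tool_pos: [0.6065, -0.1744, 0.1093]
orientation: [180.0, 0.0, 166.5]
force: [0.1, 0.5, -0.9]
opening: 0.0177
tool_pos: [0.6066, -0.1744, 0.1093]
orientation: [-180.0, 0.0, -161.7]
force: [-0.6, 0.8, -0.9]
opening: 0.0177
tool_pos: [0.6067, -0.1743, 0.1093]
orientation: [-180.0, 0.0, -129.9]
force: [1.3, 0.7, -0.7]
opening: 0.0174
tool_pos: [0.6068, -0.1742, 0.1093]
orientation: [-180.0, 0.0, -98.1]
force: [1.4, 0.8, -0.7]
opening: 0.0179
(array([-0.0012,  0.0003,  0.0706]), np.float64(0.00102), 329, array([-0.0018,  0.0008,  0.0005])) (array([0.033 , 0.0073, 0.0733]), np.float64(0.00159), 74, array([-0.0004,  0.0008,  0.0007]))
```

```bash
for i in 1 2; do python3 -m handwheel '[[[0,0,0],[0,0,0]],[[0,0,0],[0,0,0]],[[0,0,0],[0,0,0]],[[0,0,0],[0,0,0]]]' -1; done |tail -1
python3 -m handwheel '[[[0,0,-0.15],[0,0,0]],[[0,0,-0.35],[0,0,0]],[[0,0,-0.55],[0,0,0]],[[0,0,-0.75],[0,0,0]],[[0,0,-0.9],[0,0,0]]]' -1
python3 -m handwheel '[[[-0.7,0.14,-0.4],[0,0,0]],[[-0.7,0.14,-0.4],[0,0,0]],[[-0.7,0.14,-0.4],[0,0,0]],[[-0.7,0.14,-0.4],[0,0,0]],[[-0.7,0.14,-0.4],[0,0,0]]]' -1
python3 -m handwheel '[[[0,0,0],[0,0,0]],[[0,0,0],[0,0,0]],[[0,0,0],[0,0,0]]]' -1
python3 - <<'E'
from h import *
for n in ("wrist","side"):
    s=take(n,n+"2");P=cloud(s);np.savez(n+"2.npz",**s);print(board(s,np.array([.6235,-.026]),np.radians(-6.6)))
E
```

```text
opening: 0.0654
clock: 13.98
tool_pos: [0.6069, -0.1746, 0.2934]
orientation: [-179.8, -0.0, -98.5]
force: [0.7, -0.1, 1.2]
opening: 0.0871
clock: 14.4
tool_pos: [0.6005, -0.0274, 0.3741]
orientation: [-179.6, 0.1, -98.3]
force: [-0.3, -1.3, 0.8]
opening: 0.0877
clock: 14.65
tool_pos: [0.5991, -0.0325, 0.3683]
orientation: [179.9, -0.0, -98.6]
force: [-1.0, 0.4, 0.1]
opening: 0.0876
(array([ 0.0007, -0.0003,  0.0711]), np.float64(0.00043), 5062, array([-0.001 ,  0.0006,  0.0011]))
(array([-0.0005, -0.0032,  0.0705]), np.float64(0.00109), 579, array([-0.0018,  0.0007,  0.0006]))
```

View pics/wrist2.png

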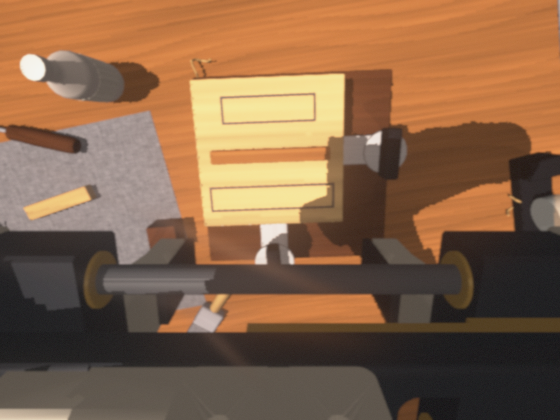

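Board looks level (within about 0.002 to 0.004 rad) and both outlines are visible: long around (272,197), short around (268,108). Next I'll locate the outlines precisely by casting rays onto z=0.07.

```bash
cat >> h.py <<'E'
def ray(s,uv,z):
    K=s["intrinsics"];R=cv2.Rodrigues(s["rvec"])[0];C=-R.T@np.ravel(s["tvec"])
    d=np.c_[(np.array(uv,float)-K[:2,2])/K[[0,1],[0,1]],np.ones(len(uv))]@R
    return C[:2]+d[:,:2]*((z-C[2])/d[:,2])[:,None]
def outlines(s,box):
    u0,v0,u1,v1=box;out=[]
    g=cv2.cvtColor(s["color"],cv2.COLOR_RGB2GRAY)
    b=cv2.morphologyEx(g,cv2.MORPH_BLACKHAT,np.ones((9,9)))
    m=np.zeros_like(g);m[v0:v1,u0:u1]=(b[v0:v1,u0:u1]>25)
    m=cv2.morphologyEx(m,cv2.MORPH_CLOSE,np.ones((3,3)))
    for c in cv2.findContours(m,cv2.RETR_EXTERNAL,cv2.CHAIN_APPROX_NONE)[0]:
        if len(c)>120: out.append(rect(np.c_[ray(s,c[:,0],.07)])+(cv2.boundingRect(c),))
    return out
E
python3 - <<'E'
from h import *
s=dict(np.load("wrist2.npz"))
for o in outlines(s,(196,78,342,222)): print(o)
R=cv2.Rodrigues(s["rvec"])[0];print((-R.T@np.ravel(s["tvec"])).round(3))
m=cv2.inRange(cv2.cvtColor(s["color"],cv2.COLOR_RGB2HSV),(14,60,90),(32,255,255));P=cloud(s)
m[:,:]&=np.uint8((P[...,2]>.060)&(P[...,2]<.08))*255
q=P[m>0];q=q[abs(q[:,0]-.62)<.14];print("board",rect(q))
E
```

```text
(array([ 0.5628, -0.0177]), 175, 37, 83.7, (209, 183, 125, 29))
(array([ 0.6824, -0.0313]), 125, 37, 83.6, (220, 92, 96, 33))
[ 0.668 -0.043  0.513]
board (array([ 0.613 , -0.1118]), 655, 200, 83.7)
```

```bash
for i in 1 2 3; do python3 -m handwheel '[[[-0.51,0.367,0.28],[0,0,0]],[[-0.51,0.367,0.28],[0,0,0]],[[-0.51,0.367,0.28],[0,0,0]],[[-0.51,0.367,0.28],[0,0,0]]]' -1 >/dev/null; done
for i in 1 2 3; do python3 -m handwheel '[[[0,0,0],[0,0,0.0746]],[[0,0,0],[0,0,0.0746]],[[0,0,0],[0,0,0.0746]],[[0,0,0],[0,0,0.0746]],[[0,0,0],[0,0,0.0746]]]' -1 >/dev/null; done
cat >> h.py <<'E'
def bars(s,zl=.011,zh=.026,f=None):
    P=cloud(s);m=cv2.inRange(cv2.cvtColor(s["color"],cv2.COLOR_RGB2HSV),(12,60,90),(32,255,255))
    m&=np.uint8((P[...,2]>zl)&(P[...,2]<zh))*255
    k,l,st,c=cv2.connectedComponentsWithStats(m)
    for i in range(1,k):
        if st[i,4]>200:
            v,u=np.nonzero(l==i);print(st[i],"pts",rect(P[l==i]),"ray",rect(ray(s,np.c_[u,v],(zl+zh)/2)))
E
python3 - <<'E'
from h import *
s=take("wrist","wrist3");bars(s,.012,.024)
print(get_obs()["joint_pos"],get_obs()["clock"]);go([.4272,.3036,.014],-179.2)
E
```

```text
[ 266  110   25  151 3452] pts (array([0.427 , 0.3046]), 160, 24, 90.9) ray (array([0.427 , 0.3044]), 159, 24, 90.9)
[  96  152   52  102 2523] pts (array([0.5919, 0.3236]), 110, 25, 100.0) ray (array([0.5906, 0.3232]), 110, 27, 100.0)
[ 5.68222498e+01  8.08754963e+00 -2.15220826e+01  5.23772670e-03
 -6.03989942e+01 -5.56024216e+01] 17.05
shift [0.001  0.0023 0.9367] turn [-0.     -0.      0.0012] rows 4.492380835098124 0.05901234486936517
```

```bash
python3 -m handwheel '[[[0,0.007,0.2],[0,0,0]],[[0,0.007,0.4],[0,0,0]],[[0,0.007,0.6],[0,0,0]],[[0,0.007,0.7],[0,0,0]],[[0,0.007,0.7],[0,0,0]]]' -1 >/dev/null
python3 -m handwheel '[[[0,0,0.1],[0,0,0]],[[0,0,0.17],[0,0,0]],[[0,0,0.205],[0,0,0]],[[0,0,0.217],[0,0,0]],[[0,0,0.217],[0,0,0]]]' -1
for i in 1 2 3; do python3 -m handwheel '[[[0,0,0],[0,0,0]],[[0,0,0],[0,0,0]],[[0,0,0],[0,0,0]],[[0,0,0],[0,0,0]],[[0,0,0],[0,0,0]]]' 1; done
python3 -m handwheel '[[[0,0,-0.1],[0,0,0]],[[0,0,-0.3],[0,0,0]],[[0,0,-0.5],[0,0,0]],[[0,0,-0.7],[0,0,0]],[[0,0,-0.7],[0,0,0]]]' 1
python3 - <<'E'
from h import *
go([.5628,-.0177,.15],173.7)
E
```

```text
clock: 17.88
tool_pos: [0.4275, 0.3052, 0.0186]
orientation: [180.0, 0.0, -179.0]
force: [-0.3, 0.6, -0.8]
opening: 0.088
clock: 18.3
tool_pos: [0.4272, 0.3052, 0.0184]
orientation: [180.0, 0.0, -179.1]
force: [0.6, 0.3, 0.1]
opening: 0.0596
clock: 18.72
tool_pos: [0.4271, 0.3049, 0.0179]
orientation: [-180.0, -0.0, -179.1]
force: [-0.4, 0.0, 0.3]
opening: 0.0265
clock: 19.13
tool_pos: [0.427, 0.3049, 0.0179]
orientation: [-180.0, -0.0, -179.1]
force: [-1.1, 1.0, -0.2]
opening: 0.0236
clock: 19.55
tool_pos: [0.4301, 0.308, 0.1661]
orientation: [179.5, 0.5, -179.0]
force: [1.5, 0.9, -0.0]
opening: 0.0235
shift [-0.6345 -1.6403  0.0717] turn [0.0014 0.0013 0.0203] rows 8.442154536546267 1.0236349874849962
```

```bash
for i in 1 2; do python3 -m handwheel '[[[-0.3275,-0.812,0],[0,0,0]],[[-0.3275,-0.812,0],[0,0,0]],[[-0.3275,-0.812,0],[0,0,0]],[[-0.3275,-0.812,0],[0,0,0]],[[-0.3275,-0.812,0],[0,0,0]]]' 1 >/dev/null; done
python3 -m handwheel '[[[0,0,0],[0,0,0.02]],[[0,0,0],[0,0,0.02]],[[0,0,0],[0,0,0.02]],[[0,0,0],[0,0,0.02]]]' 1
python3 - <<'E'
from h import *
s=take("wrist","wrist4"); bars(s,.135,.165)
go([.5628,-.0177,.0885],173.7)
s=take("side"); bars(s,.135,.165)
E
```

```text
clock: 20.72
tool_pos: [0.563, -0.0173, 0.1579]
orientation: [180.0, -0.0, 173.9]
force: [-0.8, 0.1, -0.6]
opening: 0.0238
[ 225   93  106  171 9569] pts (array([ 0.5588, -0.0581]), 79, 53, 84.1) ray (array([ 0.5588, -0.0565]), 83, 54, 83.9)
[ 254  295   48   28 1301] pts (array([0.5653, 0.0055]), 24, 17, 174.9) ray (array([0.566 , 0.0114]), 25, 16, 173.9)
shift [ 0.0009 -0.0031  0.3475] turn [0.     0.     0.0006] rows 1.6667669212425302 0.030566158648906785
[320 199  14  31 237] pts (array([ 0.5591, -0.0393]), 118, 29, 78.0) ray (array([ 0.5598, -0.0362]), 133, 29, 81.7)
```

View pics/wrist4.png

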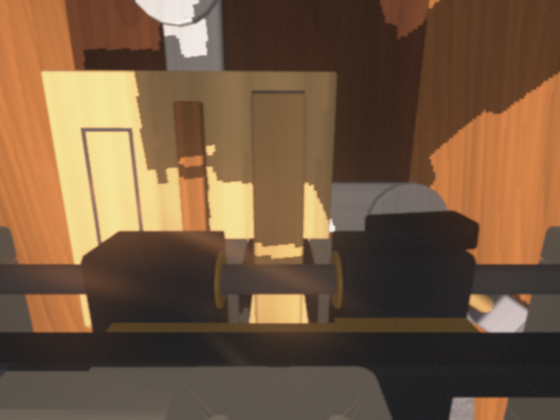

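```bash
python3 -m handwheel '[[[0.001,-0.003,0.12],[0,0,0]],[[0.001,-0.003,0.22],[0,0,0]],[[0.001,-0.003,0.29],[0,0,0]],[[0.001,-0.003,0.33],[0,0,0]],[[0.001,-0.003,0.33],[0,0,0]]]' 1
python3 -m handwheel '[[[0,0,0],[0,0,0]],[[0,0,0.005],[0,0,0]],[[0,0,0.01],[0,0,0]],[[0,0,0.01],[0,0,0]]]' 1
python3 -m handwheel '[[[0,0,0.005],[0,0,0]],[[0,0,0.01],[0,0,0]],[[0,0,0.01],[0,0,0]]]' 1
python3 - <<'E'
from h import *
s=take("side","side5");bars(s,.082,.096);print(board(s))
E
```

```text
clock: 21.23
tool_pos: [0.5618, -0.018, 0.0904]
orientation: [-179.9, -0.2, 173.8]
force: [-0.5, -0.3, -0.4]
opening: 0.0236
clock: 21.57
tool_pos: [0.5633, -0.0182, 0.0906]
orientation: [180.0, 0.1, 173.7]
force: [-0.1, 0.2, -0.9]
opening: 0.0236
clock: 21.82
tool_pos: [0.5629, -0.0184, 0.088]
orientation: [180.0, 0.0, 173.7]
force: [-0.1, 0.6, -1.5]
opening: 0.0239
[385 379 103  34 264] pts (array([ 0.6127, -0.607 ]), 239, 38, 170.9) ray (array([ 0.6129, -0.6067]), 242, 40, 171.1)
(array([-0.0068,  0.0023,  0.0708]), np.float64(0.00102), 418, array([-0.0018,  0.0006,  0.0005]))
```

```bash
python3 -m handwheel '[[[0,0,0.003],[0,0,0]],[[0,0,0.005],[0,0,0]],[[0,0,0.005],[0,0,0]]]' 1
python3 -m handwheel '[[[0,0,0.003],[0,0,0]],[[0,0,0.004],[0,0,0]],[[0,0,0.004],[0,0,0]]]' 1

```

```text
clock: 22.12
tool_pos: [0.563, -0.0184, 0.0877]
orientation: [-180.0, 0.0, 173.7]
force: [-2.4, 0.6, 6.7]
opening: 0.0242
clock: 22.37
tool_pos: [0.563, -0.0184, 0.0877]
orientation: [-180.0, 0.0, 173.7]
force: [-6.5, 1.5, 14.3]
opening: 0.0239
```

```bash
python3 -m handwheel '[[[0,0,-0.004],[0,0,0]],[[0,0,-0.006],[0,0,0]],[[0,0,-0.006],[0,0,0]]]' 1
python3 -m handwheel '[[[0,0,0],[0,0,0]],[[0,0,0],[0,0,0]],[[0,0,0],[0,0,0]],[[0,0,0],[0,0,0]],[[0,0,0],[0,0,0]]]' 0.1
python3 -m handwheel '[[[0,0,-0.1],[0,0,0]],[[0,0,-0.3],[0,0,0]],[[0,0,-0.5],[0,0,0]],[[0,0,-0.6],[0,0,0]],[[0,0,-0.6],[0,0,0]]]' 0.1
python3 - <<'E'
from h import *
s=take("side","side6");print(board(s))
go([.5918,.3234,.2],-170)
E
```

```text
clock: 22.62
tool_pos: [0.5631, -0.0183, 0.0877]
orientation: [180.0, 0.0, 173.7]
force: [-1.2, 0.7, 6.4]
opening: 0.0237
clock: 23.03
tool_pos: [0.5629, -0.0184, 0.0871]
orientation: [-180.0, -0.0, 173.7]
force: [0.2, 0.1, -0.3]
opening: 0.0394
clock: 23.45
tool_pos: [0.5657, -0.018, 0.2131]
orientation: [179.9, 0.5, 173.8]
force: [1.0, 0.1, 0.6]
opening: 0.0393
(array([-0.0002,  0.0001,  0.0706]), np.float64(0.00109), 596, array([-0.002 ,  0.0004,  0.0005]))
shift [0.051  1.7115 0.0546] turn [ 0.0002  0.0009 -0.0452] rows 8.216629353442512 2.2747333714068905
```

```bash
for i in 1 2; do python3 -m handwheel '[[[0.0215,0.857,0],[0,0,0]],[[0.0215,0.857,0],[0,0,0]],[[0.0215,0.857,0],[0,0,0]],[[0.0215,0.857,0],[0,0,0]],[[0.0215,0.857,0],[0,0,0]]]' -1 >/dev/null; done
python3 -m handwheel '[[[0,0,0],[0,0,-0.0453]],[[0,0,0],[0,0,-0.0453]],[[0,0,0],[0,0,-0.0453]],[[0,0,0],[0,0,-0.0453]],[[0,0,0],[0,0,-0.0453]]]' -1
python3 - <<'E'
from h import *
s=take("wrist","wrist6");bars(s,.012,.024)
go([.5918,.3234,.0175],-170)
s=take("side","side6b");print(board(s));np.savez("side6b.npz",**s)
t=take("top");print(board(t));np.savez("top6b.npz",**t)
for q in (s,t): bars(q,.082,.096)
a=cv2.resize(s["color"][190:290,270:400],None,fx=6,fy=6,interpolation=2);cv2.imwrite("pics/c6.png",a[:,:,::-1])
E
```

```text
clock: 24.75
tool_pos: [0.5916, 0.3231, 0.2061]
orientation: [-180.0, -0.1, -170.1]
force: [-0.4, 0.2, -0.1]
opening: 0.0876
[529   0  31  23 474] pts (array([0.3772, 0.1159]), 26, 18, 5.4) ray (array([0.3779, 0.117 ]), 30, 18, 10.0)
[ 265  135   24  102 2297] pts (array([0.5926, 0.3233]), 109, 24, 99.7) ray (array([0.5926, 0.3233]), 109, 24, 99.7)
shift [-0.0019  0.0022  0.9445] turn [-0.0001 -0.0002 -0.0003] rows 4.530133141285712 0.01843779118239981
(array([-0.0019,  0.0007,  0.0705]), np.float64(0.00112), 580, array([-0.0019,  0.0004,  0.0005]))
(array([ 0.0026, -0.0055,  0.0708]), np.float64(0.00161), 1002, array([-0.0005,  0.0004,  0.0007]))
[312 208  21  37 299] pts (array([ 0.5602, -0.0178]), 166, 26, 84.2) ray (array([ 0.5584, -0.0218]), 167, 26, 83.8)
[386 379 102  34 273] pts (array([ 0.6137, -0.6072]), 240, 38, 171.2) ray (array([ 0.6135, -0.6074]), 241, 42, 171.1)
[290 176  57  16 474] pts (array([ 0.5648, -0.0203]), 159, 27, 83.9) ray (array([ 0.5643, -0.0202]), 159, 27, 83.8)
```

View pics/c6.png

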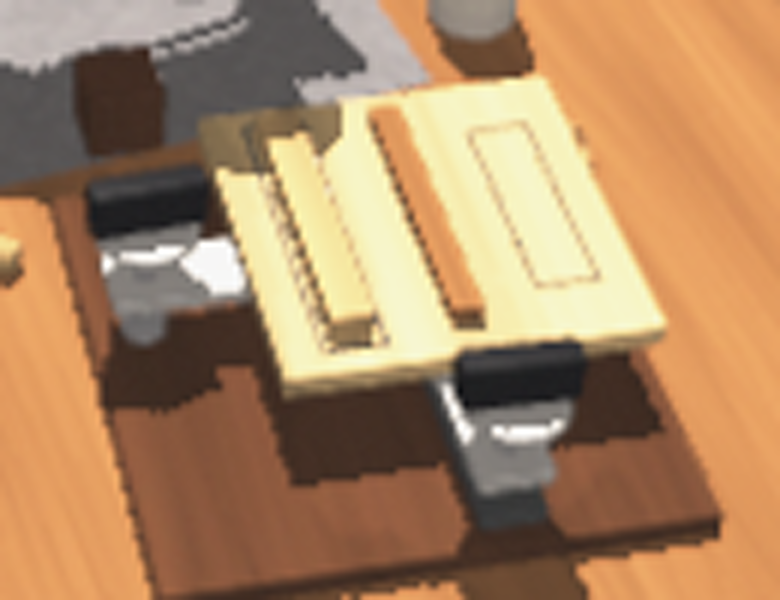

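The long bar lies inside its outline, with a margin on all visible sides. Now the short bar.

```bash
python3 -m handwheel '[[[-0.002,0.002,0.2],[0,0,0]],[[-0.002,0.002,0.4],[0,0,0]],[[-0.002,0.002,0.6],[0,0,0]],[[-0.002,0.002,0.7],[0,0,0]],[[-0.002,0.002,0.7],[0,0,0]]]' -1 >/dev/null
python3 -m handwheel '[[[0,0,0.1],[0,0,0]],[[0,0,0.19],[0,0,0]],[[0,0,0.23],[0,0,0]],[[0,0,0.242],[0,0,0]],[[0,0,0.242],[0,0,0]]]' -1
for i in 1 2 3; do python3 -m handwheel '[[[0,0,0],[0,0,0]],[[0,0,0],[0,0,0]],[[0,0,0],[0,0,0]],[[0,0,0],[0,0,0]],[[0,0,0],[0,0,0]]]' 1; done
python3 -m handwheel '[[[0,0,-0.1],[0,0,0]],[[0,0,-0.3],[0,0,0]],[[0,0,-0.5],[0,0,0]],[[0,0,-0.7],[0,0,0]],[[0,0,-0.7],[0,0,0]]]' 1
python3 -m handwheel '[[[0,0,0],[0,0,0.0453]],[[0,0,0],[0,0,0.0453]],[[0,0,0],[0,0,0.0453]],[[0,0,0],[0,0,0.0453]],[[0,0,0],[0,0,0.0453]]]' 1
python3 - <<'E'
from h import *
go([.6824,-.0313,.158],173.7)
E
```

```text
clock: 25.73
tool_pos: [0.5927, 0.324, 0.0197]
orientation: [180.0, 0.0, -170.0]
force: [0.0, 0.1, 0.8]
opening: 0.0875
clock: 26.15
tool_pos: [0.5925, 0.324, 0.0195]
orientation: [180.0, 0.0, -170.0]
force: [0.0, 0.1, 0.5]
opening: 0.0597
clock: 26.57
tool_pos: [0.5923, 0.3238, 0.0189]
orientation: [-180.0, -0.0, -170.0]
force: [-0.9, -0.1, 0.3]
opening: 0.0264
clock: 26.98
tool_pos: [0.5923, 0.3238, 0.0189]
orientation: [-180.0, -0.0, -170.0]
force: [0.3, 0.1, 0.6]
opening: 0.0236
clock: 27.4
tool_pos: [0.5961, 0.3262, 0.1688]
orientation: [179.7, 0.7, -169.9]
force: [1.2, 1.3, 0.8]
opening: 0.0237
clock: 27.82
tool_pos: [0.5922, 0.3238, 0.1588]
orientation: [-180.0, -0.0, 173.8]
force: [-1.0, 0.1, -1.0]
opening: 0.0238
shift [-0.6399 -1.7165  0.004 ] turn [-0.     -0.      0.0003] rows 8.785909213741334 0.014613061899993954
```

```bash
for i in 1 2; do python3 -m handwheel '[[[-0.32,-0.857,0],[0,0,0]],[[-0.32,-0.857,0],[0,0,0]],[[-0.32,-0.857,0],[0,0,0]],[[-0.32,-0.857,0],[0,0,0]],[[-0.32,-0.857,0],[0,0,0]]]' 1 >/dev/null; done
python3 -m handwheel '[[[0,0,0],[0,0,0]],[[0,0,0],[0,0,0]],[[0,0,0],[0,0,0]]]' 1
python3 - <<'E'
from h import *
go([.6824,-.0308,.0906],173.7)
E
```

```text
clock: 28.9
tool_pos: [0.6818, -0.0305, 0.1587]
orientation: [180.0, -0.0, 173.7]
force: [0.1, 0.1, -0.6]
opening: 0.0235
shift [-0.0031 -0.0012  0.3406] turn [ 0.     -0.      0.0001] rows 1.6336242449986258 0.005980494595198537
```

```bash
python3 -m handwheel '[[[-0.003,0,0.12],[0,0,0]],[[-0.003,0,0.22],[0,0,0]],[[-0.003,0,0.29],[0,0,0]],[[-0.003,0,0.335],[0,0,0]],[[-0.003,0,0.335],[0,0,0]]]' 1
python3 -m handwheel '[[[0,0,0],[0,0,0]],[[0,0,0.003],[0,0,0]],[[0,0,0.005],[0,0,0]],[[0,0,0.005],[0,0,0]]]' 1
python3 -m handwheel '[[[0,0,0.003],[0,0,0]],[[0,0,0.005],[0,0,0]],[[0,0,0.005],[0,0,0]]]' 1
python3 -m handwheel '[[[0,0,0.003],[0,0,0]],[[0,0,0.005],[0,0,0]],[[0,0,0.005],[0,0,0]]]' 1
```

```text
clock: 29.32
tool_pos: [0.6818, -0.0297, 0.0903]
orientation: [-180.0, -0.1, 173.8]
force: [-0.8, 0.4, -0.0]
opening: 0.0237
clock: 29.65
tool_pos: [0.6829, -0.0308, 0.0918]
orientation: [180.0, 0.1, 173.7]
force: [0.2, -0.8, -0.4]
opening: 0.0237
clock: 29.9
tool_pos: [0.6825, -0.0311, 0.0901]
orientation: [180.0, 0.0, 173.7]
force: [0.1, -0.3, -1.3]
opening: 0.0237
clock: 30.15
tool_pos: [0.6825, -0.0311, 0.089]
orientation: [-180.0, 0.0, 173.7]
force: [-0.6, -0.4, -0.1]
opening: 0.0235
```

```bash
python3 -m handwheel '[[[0,0,0.002],[0,0,0]],[[0,0,0.003],[0,0,0]],[[0,0,0.003],[0,0,0]]]' 1
python3 -m handwheel '[[[0,0,0.002],[0,0,0]],[[0,0,0.002],[0,0,0]],[[0,0,0.002],[0,0,0]]]' 1
```

```text
clock: 30.4
tool_pos: [0.6826, -0.0311, 0.0889]
orientation: [-180.0, 0.0, 173.7]
force: [-2.0, 0.4, 4.9]
opening: 0.0242
clock: 30.65
tool_pos: [0.6826, -0.0311, 0.0889]
orientation: [-180.0, 0.0, 173.7]
force: [-3.7, 0.5, 6.8]
opening: 0.0237
```

```bash
python3 -m handwheel '[[[0,0,-0.002],[0,0,0]],[[0,0,-0.003],[0,0,0]],[[0,0,-0.003],[0,0,0]]]' 1
python3 -m handwheel '[[[0,0,0],[0,0,0]],[[0,0,0],[0,0,0]],[[0,0,0],[0,0,0]],[[0,0,0],[0,0,0]],[[0,0,0],[0,0,0]]]' 0.1
python3 -m handwheel '[[[0,0,-0.1],[0,0,0]],[[0,0,-0.3],[0,0,0]],[[0,0,-0.5],[0,0,0]],[[0,0,-0.7],[0,0,0]],[[0,0,-0.9],[0,0,0]]]' 0.1
for i in 1 2; do python3 -m handwheel '[[[0,0.7,-0.35],[0,0,0]],[[0,0.7,-0.35],[0,0,0]],[[0,0.7,-0.35],[0,0,0]],[[0,0.7,-0.35],[0,0,0]],[[0,0.7,-0.35],[0,0,0]]]' -1; done
python3 - <<'E'
from h import *
for n in ("side","top","wrist"):
    s=take(n,n+"9");np.savez(n+"9.npz",**s);print(n,board(s,np.array([.6226,-.0245]),np.radians(-6.3)));bars(s,.082,.096)
s=np.load("side9.npz");a=cv2.resize(s["color"][190:290,270:400],None,fx=6,fy=6,interpolation=2);cv2.imwrite("pics/c9.png",a[:,:,::-1])
E
```

```text
clock: 30.9
tool_pos: [0.6825, -0.0311, 0.0889]
orientation: [-180.0, 0.0, 173.7]
force: [-2.8, -0.0, 5.0]
opening: 0.0233
clock: 31.32
tool_pos: [0.6825, -0.031, 0.0882]
orientation: [-180.0, -0.0, 173.7]
force: [0.7, 0.7, -0.2]
opening: 0.0392
clock: 31.73
tool_pos: [0.6822, -0.0311, 0.2705]
orientation: [-180.0, -0.0, 173.7]
force: [0.4, -0.4, 0.2]
opening: 0.0396
clock: 32.15
tool_pos: [0.6991, 0.1132, 0.3416]
orientation: [179.9, 0.3, 173.9]
force: [0.8, -0.3, 0.1]
opening: 0.0672
clock: 32.57
tool_pos: [0.7137, 0.2525, 0.4099]
orientation: [179.9, 0.1, 173.9]
force: [-1.9, -1.1, -0.8]
opening: 0.0876
side (array([-0.0017,  0.0002,  0.0705]), np.float64(0.00115), 633, array([-0.0017,  0.0006,  0.0005]))
[312 208  21  37 280] pts (array([ 0.5609, -0.0176]), 160, 26, 83.7) ray (array([ 0.5587, -0.0217]), 162, 25, 83.8)
[350 208  18  25 204] pts (array([ 0.6788, -0.0299]), 117, 27, 83.2) ray (array([ 0.6775, -0.0322]), 115, 27, 83.5)
[385 379 103  34 271] pts (array([ 0.6135, -0.6071]), 240, 38, 171.0) ray (array([ 0.6131, -0.6069]), 243, 37, 172.0)
top (array([-0.    , -0.0047,  0.071 ]), np.float64(0.00167), 809, array([-0.0002,  0.0008,  0.0008]))
[304 135  39  13 318] pts (array([ 0.6826, -0.0326]), 110, 25, 83.1) ray (array([ 0.6818, -0.0323]), 109, 25, 84.0)
[290 176  57  16 475] pts (array([ 0.5631, -0.0204]), 160, 25, 83.4) ray (array([ 0.563 , -0.0201]), 159, 24, 83.7)
wrist (array([ 0.0004, -0.0018,  0.0711]), np.float64(0.00042), 1126, array([-0.0011,  0.0006,  0.001 ]))
[361   0  20  15 288] pts (array([0.5714, 0.0528]), 24, 17, 174.2) ray (array([0.5724, 0.0544]), 25, 16, 173.9)
```

View pics/c9.png

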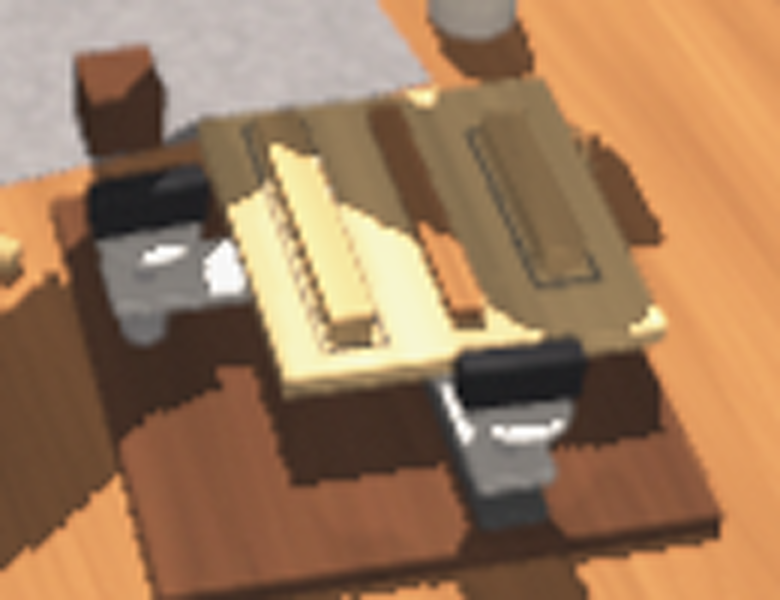

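View pics/wrist9.png

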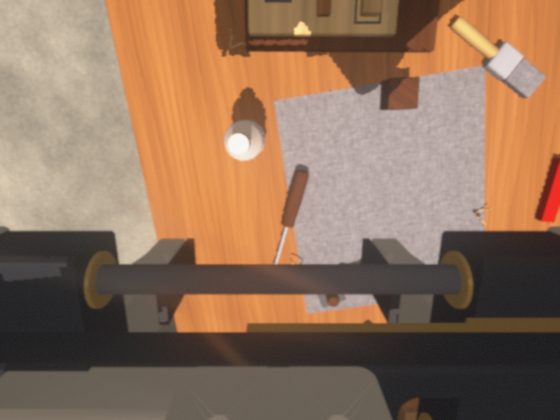

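Both bars lie inside their outlines, the bystanders in view are where they were, and the gripper is well clear. Handing in.

```bash
python3 -m handwheel '[[[0,0,0],[0,0,0]],[[0,0,0],[0,0,0]],[[0,0,0],[0,0,0]]]' -1; python3 -c "
from plant import *
print(close_job())"
```

```text
clock: 32.97
tool_pos: [0.7132, 0.246, 0.4085]
orientation: [-180.0, -0.0, 173.6]
force: [-0.3, -0.7, 0.3]
opening: 0.0874
the job is handed in; nothing more can be done
None
```

The board is level and both bars lie inside their outlines. I handed the job in at about 33 s of the 72 s allowed, with the gripper clear of everything.

- **Levelling:** I turned the near knob about 88° and the side knob about 159°, both anticlockwise and each in a single grasp.
- **Bars:** I lowered the long bar, then the short one, onto the board until I felt light contact, then released them. Contact peaked at about 14 N for the long bar and 7 N for the short one.

**Last checks**
- **Level:** measured against the bench, the board is within about 0.002 rad about the stand's y axis (near knob). About its x axis (side knob) the cameras disagree slightly: 0.0004 rad from the side, 0.0024 from the wrist and 0.0055 from the top. The top camera has the noisiest fit, so at most about 0.3° of tilt is left.
- **Bar positions:** the top camera puts the bar centres within about 2.5 mm of the outline centres, at the same angle, and the side picture shows both inside the lines. The side camera reads them 2–5 mm nearer the robot, the same way for both bars, which I take as camera error.
- **Other things on the bench:** those visible in the final pictures (block, glue, chisel, brush) look untouched; I did not re-measure them.

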